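# Scrape the limescale flakes off a purifier panel into the catch tray

## Robot

A 6-joint arm with a two-finger parallel gripper is mounted at the origin on the work surface. World frame = base frame: x ahead of the robot, y to its left, z up, the work surface at z = 0. Lengths are in m, angles in degrees, forces in N, time in s.
With the tool pointing down it reaches from about 0.4 to 0.825 m from the base axis. Payload 7 kg.
Tool frame: the origin (TCP) lies at the very end of the fingers, on their centre line; the grasp point (between the pads) lies 19 mm behind it (r.hold_point_z is the distance from the TCP to the grasp point, in m); z points along the fingers, y is the direction in which the jaws open and shut (so a half turn about z gives the same grasp; the last joint's range is limited). The gripper opens to 88 mm and grips with 3 to 60 N. Pads are 19 mm wide; open, the fingers measure 130 mm over their backs; the gripper's body (78 mm by 193 mm) begins 47 mm behind the grasp point.
Start: joints at [-59.41, 20.546, 0.682, 0, -70.136, -16.507], TCP at [0.164, -0.655, 0.202] pointing down, gripper open.
Joint ranges: [-176.03, 176.03], [-82.01, 121.73], [-58.28, 71.71], [-173.87, 95.51], [-174.79, -0.11], [-173.66, 173.66]. Speed limits (degrees/s): [136.94, 136.94, 172.46, 180, 180, 180].

## Interface

Orientations are given as [roll, pitch, yaw] about the fixed x, y, z axes, in that order (R = Rz(yaw) Ry(pitch) Rx(roll)).
In Python, from plant import r gives the robot as it stands. The module is installed in compiled form; this text tells all that it offers.
- The arm moves only by the shell command python3 -m inch 'ROWS' [FORCE]. ROWS is text: rows parted by semicolons, each of 7 numbers parted by spaces: the shift along the tool's x, y, z in m, then the turn, a rotation vector about the tool's x, y, z in rad, then the opening, from 0 (shut) to 1 (fully open). In form: tx ty tz ax ay az jaw; .... A call has 1 to 20 rows; each row shifts and turns the commanded pose from where the row before left it, along the tool's axes as they then stand; what a row does not reach is not made up. A row lasts 1/12 s, in which the tool goes at most 41.7 mm and 7.16 degrees, less where a joint would pass 70% of its speed; a pose out of reach is approached as far as the arm can. A call with a gripper value outside its range is refused whole. The fingers move at their own pace and stop on an object; FORCE is the grip in N (left out, the last holds). Time passes only in rows, so rows that do not move let the fingers close. It gives the time, the measured TCP pose, the force and the opening at its end, in the units of the state.
- r.get_state(): the state, without advancing time (a new reading comes with each control period).
- r.capture(name): name is "scene" or "top"; returns the picture (420x560x3 uint8, red, green, blue); there is no depth.
- r.camera_params(name): a dict with "vfov" (degrees; the focal length in pixels is half the picture's height over the tangent of half this angle, whatever the lens; pixels are square), "cx", "cy" (the principal point, pixels), "R" (3x3) and "t" (3): a world point X has camera coordinates R X + t. Camera axes: x right, y down, z forward; pixel columns grow to the right and rows downward; lengths in m; the calibration is good to about 2 mm. A picture is of the moment at which its call begins. camera_params takes no time and is no camera call.
- r.close_job(): hands the job in, once; it reports no verdict.
Trained networks look in the newest picture that a camera, given by its name, has taken for a name from the list of things; names that differ only in an ending like _2 or _b are one class to them, and where a whole thing is asked for, a point or a joint stands for the part that bears it (a point fixed in the world has none). Each returns a list of dicts, best first, with "p" (0 to 1); they miss things now and then, are a little off and sometimes report something else, mostly with a low value. They report only what shows in the picture. A call takes as long as a camera call.
- r.recognise(target, camera): "xy" ([column, row] in pixels, amid what is visible of it).
The state is a dict: "time_s": time; "joints": joint angles; "qd": joint speeds; "joint_torque": joint torques, N m; "tcp_pos": TCP position; "eef_rot": TCP orientation; "contact_force": force on the tool from outside, world axes, zero at the start; "moment": the same for the moment, N m; "gripper_width": finger opening in m.
Only numpy, scipy, OpenCV 4.12 (cv2) and the standard library are available. Lean on these libraries where they do the work, as an engineer would, in place of code of your own. Each camera call takes 0.05 s, during which the arm holds its last target.

## Task

Pull the catch tray fully out from under the cleaning stand, then take the blue scraper and with it wipe all five brown limescale flakes off the white panel, over its open edge into the tray, without touching the flakes with the gripper or bearing down hard on the panel. Then put the scraper back flat inside its rest, and after that push the tray fully home with all the flakes in it. Leave the other things on the bench where they are.

Things in the scene. Friction and masses are not known exactly. Their poses are not given: they have to be found in the camera images.
- stand: Grey fixed stand, 190 (x) x 200 (y) x 70 mm high, yawed up to 0.3 rad. Its top is the white panel, 70 mm over the bench. Rails 8 mm high (clamps 11 mm) edge it on both sides and the back: clear panel x -75 to 75 mm, y -100 mm (open edge) to +92 mm (back rail). Origin: centre of underside. Its -y points to the open edge, where the tray comes out.
- panel_mid (a point): Centre of the panel's upper face, 70 mm above the stand's origin, axes as the stand.
- tray (a joint): Travel in m of the smoked-plastic catch tray below the panel: 0 = fully home, 0.115 = fully out (end stop), positive towards the stand's -y. It slides with about 1.5 N of friction and stays where it is left.
- tray_in (a point): Centre of the catch tray's inner floor, 8 mm above the bench, axes as the stand. The tray is open on top, 164 mm (x) x 170 mm (y) inside, walls 36 to 40 mm high above this point. Fully out, its inside reaches 108 mm in front of the panel's open edge.
- tray_grip (a point): Middle of the top of the orange pull on the tray front, 54 mm over the bench, axes as the stand. The pull is an upright fin 16 mm thick (x), 50 mm long (y, outward; this point lies 25 mm from the tray front) and 36 mm tall (18 to 54 mm over the bench). It can be pinched from above across its x.
- scraper: Blue scraper block with a black rubber sole: base 100 mm (x) x 26 mm (y) x 20 mm high, and on it an upright grip 60 mm (x) x 20 mm (y), from 20 to 64 mm above the sole; about 150 g. Origin: centre of the sole (underside). Pinch the grip from above across its y; the two long faces (+-y) push alike.
- rest: Grey shallow rest for the scraper, fixed to the bench, 142 mm (x) x 68 mm (y); floor 8 mm above the bench, rim 16 mm above the bench, inside 130 x 56 mm. Origin: centre of its underside, on the bench. The scraper starts in it, long side along the rest's x. It may stand on the left or the right of the stand.
- partsbin: Black open parts bin fixed to the bench, 130 x 75 x 45 mm, in the other place (left or right). Not used. Origin: centre of its underside.
- flake1: Loose brown flake of hard limescale lying on the panel, about 28 x 22 mm, 6 mm thick, 12 g. Origin: centre of its underside as it lies at the start.
- flake2: Loose brown flake of hard limescale lying on the panel, about 28 x 22 mm, 6 mm thick, 12 g. Origin: centre of its underside as it lies at the start.
- flake3: Loose brown flake of hard limescale lying on the panel, about 28 x 22 mm, 6 mm thick, 12 g. Origin: centre of its underside as it lies at the start.
- flake4: Loose brown flake of hard limescale lying on the panel, about 28 x 22 mm, 6 mm thick, 12 g. Origin: centre of its underside as it lies at the start.
- flake5: Loose brown flake of hard limescale lying on the panel, about 28 x 22 mm, 6 mm thick, 12 g. Origin: centre of its underside as it lies at the start.
- grille: Bystander: flat cream slotted grille, 140 x 180 x 7 mm, at the back right. Origin: centre of underside.
- cleaner: Bystander: bottle with a red cap, 64 mm across, 190 mm tall, at the back left. Origin: centre of underside.
- driver: Bystander: screwdriver lying near the robot, left of centre.
- mug: Bystander: blue mug, 80 mm across, 90 mm tall, on the right. Origin: centre of underside.
- brush: Bystander: hand brush lying near the robot, right of centre.

How it is judged (in metres and radians):
On the way, in this order (a step that is already met when the one before it is completed fails the run):
1. the tray is pulled out (at least 100 mm) with the scraper still in its rest (value of joint tray above 0.1 m and height (world z) of scraper below 0.03 m), for 0.2 s.
2. the scraper is lifted clear of its rest (sole 40 mm above the bench) (height (world z) of scraper above 0.04 m), for 0.2 s.
3. all five flakes lie in the tray, still out, while the scraper is still off its rest (x of flake1 in the frame of tray_in between -0.086 and 0.086 m and y of flake1 in the frame of tray_in between -0.092 and 0.092 m and z of flake1 in the frame of tray_in between -0.005 and 0.05 m and x of flake2 in the frame of tray_in between -0.086 and 0.086 m and y of flake2 in the frame of tray_in between -0.092 and 0.092 m and z of flake2 in the frame of tray_in between -0.005 and 0.05 m and x of flake3 in the frame of tray_in between -0.086 and 0.086 m and y of flake3 in the frame of tray_in between -0.092 and 0.092 m and z of flake3 in the frame of tray_in between -0.005 and 0.05 m and x of flake4 in the frame of tray_in between -0.086 and 0.086 m and y of flake4 in the frame of tray_in between -0.092 and 0.092 m and z of flake4 in the frame of tray_in between -0.005 and 0.05 m and x of flake5 in the frame of tray_in between -0.086 and 0.086 m and y of flake5 in the frame of tray_in between -0.092 and 0.092 m and z of flake5 in the frame of tray_in between -0.005 and 0.05 m and value of joint tray above 0.08 m and height (world z) of scraper above 0.04 m), for 0.2 s.
4. the scraper is back flat in its rest and let go, the tray still out (x of scraper in the frame of rest between -0.02 and 0.02 m and y of scraper in the frame of rest between -0.02 and 0.02 m and z of scraper in the frame of rest below 0.013 m and angle between scraper's own z axis and vertical below 0.1 rad and contact force between the fingers and scraper below 0.1 N and linear speed of scraper below 0.02 m/s and value of joint tray above 0.06 m), for 0.2 s.
At the end, for the whole second after the job is handed in: The tray is home to within 8 mm; all five flakes lie inside it; the scraper stands flat in its rest (sole within 20 mm of the rest's centre each way, tilted less than 0.1 rad), let go and at rest (value of joint tray below 0.008 m and x of flake1 in the frame of tray_in between -0.086 and 0.086 m and y of flake1 in the frame of tray_in between -0.092 and 0.092 m and z of flake1 in the frame of tray_in between -0.005 and 0.05 m and x of flake2 in the frame of tray_in between -0.086 and 0.086 m and y of flake2 in the frame of tray_in between -0.092 and 0.092 m and z of flake2 in the frame of tray_in between -0.005 and 0.05 m and x of flake3 in the frame of tray_in between -0.086 and 0.086 m and y of flake3 in the frame of tray_in between -0.092 and 0.092 m and z of flake3 in the frame of tray_in between -0.005 and 0.05 m and x of flake4 in the frame of tray_in between -0.086 and 0.086 m and y of flake4 in the frame of tray_in between -0.092 and 0.092 m and z of flake4 in the frame of tray_in between -0.005 and 0.05 m and x of flake5 in the frame of tray_in between -0.086 and 0.086 m and y of flake5 in the frame of tray_in between -0.092 and 0.092 m and z of flake5 in the frame of tray_in between -0.005 and 0.05 m and x of scraper in the frame of rest between -0.02 and 0.02 m and y of scraper in the frame of rest between -0.02 and 0.02 m and z of scraper in the frame of rest below 0.013 m and angle between scraper's own z axis and vertical below 0.1 rad and contact force between the fingers and scraper below 0.1 N and linear speed of scraper below 0.02 m/s); the robot touches nothing.
It fails at once if the gripper's fingers touch a flake (contact force between the fingers and flake1 above 0.3 N or contact force between the fingers and flake2 above 0.3 N or contact force between the fingers and flake3 above 0.3 N or contact force between the fingers and flake4 above 0.3 N or contact force between the fingers and flake5 above 0.3 N).
It fails at once if the scraper is pressed on the stand with more than 60 N (contact force between scraper and stand above 60 N).
It fails at once if a bystander (grille, bottle, screwdriver, mug or brush) is moved more than 30 mm (distance of any of grille, cleaner, driver, mug, brush from where it was at the start of the episode above 0.03 m).
It also fails if it takes over 72 s, if anything falls off the work surface, if the arm or the gripper's body presses on something with over 40 N, if the wrist force passes 120 N, or if a joint passes its speed limit or range.

## Working session

There is one attempt and no reset: what is moved stays moved. The work goes in short steps, Python scripts to look and compute and a shell command to move; the robot and the scene stay as the last step left them, time stands still between calls to the robot, and variables do not carry over. Pictures are saved under pics/ and viewed, and the job is handed in when it is done.

```bash
mkdir -p pics; python3 - <<'E'
from plant import r
import cv2,numpy as np
print(r.get_state())
for n in("scene","top"):
    im=r.capture(n); cv2.imwrite(f"pics/{n}0.png",im[:,:,::-1])
    p=r.camera_params(n); print(n,p)
E
```

```text
{'time_s': 0.0, 'joints': array([-5.94073510e+01,  2.05912264e+01,  6.35008999e-01, -2.13767412e-02,
       -7.01337858e+01, -1.65069086e+01]), 'qd': array([ 0.11570318,  0.05964323,  0.00978484,  0.01269561,  0.02470878,
       -0.09702537]), 'joint_torque': array([-8.65404490e-04, -5.82717061e+01,  2.93041921e+01,  6.99676797e+00,
        6.67884975e-03, -1.17167656e-04]), 'tcp_pos': array([ 0.16413825, -0.65421501,  0.20153048]), 'eef_rot': array([ 1.79907996e+02, -6.30801252e-03, -1.65921535e+02]), 'contact_force': array([-0.54894481,  0.10450236,  0.1780322 ]), 'moment': array([0.02242601, 0.02746913, 0.00988417]), 'gripper_width': 0.08768613238657384}
scene {'vfov': 52.55741983066194, 'cx': 280.6890048807123, 'cy': 205.68474844023498, 'R': array([[ 2.18039190e-02,  9.99761909e-01, -8.45415153e-04],
       [ 8.09143055e-01, -1.81433484e-02, -5.87331537e-01],
       [-5.87207038e-01,  1.21220675e-02, -8.09346002e-01]]), 't': array([ 0.09032642, -0.36834381,  1.47771195])}
top {'vfov': 52.53075931407151, 'cx': 277.9552904537292, 'cy': 209.85675594192605, 'R': array([[ 0.01731186, -0.99981187,  0.0087474 ],
       [-0.99056446, -0.01833999, -0.13581494],
       [ 0.13594981, -0.00631366, -0.99069561]]), 't': array([-0.10244909,  0.52906336,  1.30855763])}
```

View pics/scene0.png

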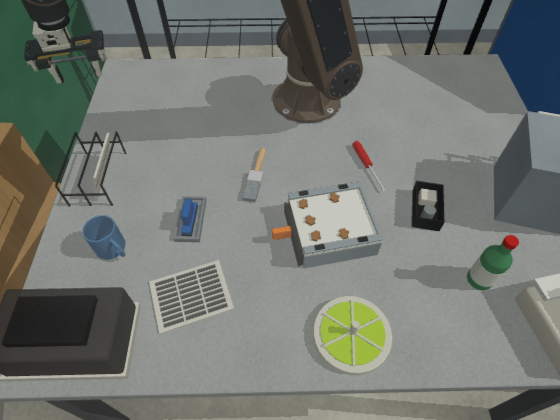

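View pics/top0.png

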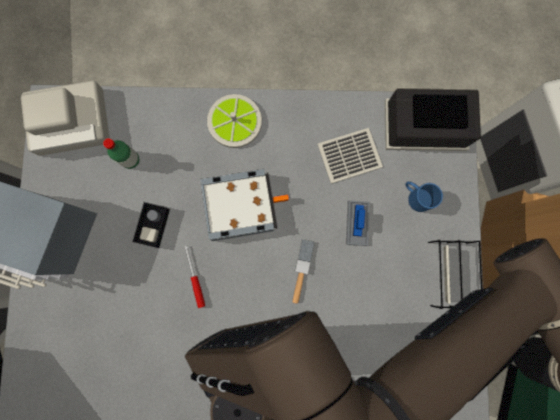

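```bash
cat > h.py <<'E'
from plant import r
import cv2,numpy as np
P={n:r.camera_params(n) for n in("scene","top")}
def proj(n,X):
    p=P[n];f=210/np.tan(np.radians(p["vfov"]/2));X=np.atleast_2d(X)
    c=X@np.array(p["R"]).T+p["t"];return c[:,:2]/c[:,2:]*f+[p["cx"],p["cy"]]
def back(n,uv,z):
    p=P[n];f=210/np.tan(np.radians(p["vfov"]/2));R=np.array(p["R"]);o=-R.T@p["t"]
    uv=np.atleast_2d(uv);d=np.c_[(uv-[p["cx"],p["cy"]])/f,np.ones(len(uv))]@R
    return o+d*((z-o[2])/d[:,2:])
def sx(S,pts): # S=(x,y,yaw): stand-local -> world
    c,s=np.cos(S[2]),np.sin(S[2]);pts=np.atleast_2d(pts)
    return np.c_[pts[:,:2]@np.array([[c,s],[-s,c]])+S[:2],pts[:,2]]
def inv(S,pts):
    c,s=np.cos(S[2]),np.sin(S[2]);pts=np.atleast_2d(pts)
    return (pts[:,:2]-S[:2])@np.array([[c,-s],[s,c]])
def shot(n,name,box=None,k=1,pts=None):
    im=r.capture(n)[:,:,::-1].copy()
    if box: x0,y0,x1,y1=box; im=im[y0:y1,x0:x1]
    else:x0=y0=0
    im=cv2.resize(im,None,fx=k,fy=k,interpolation=cv2.INTER_CUBIC)
    if pts is not None:
        for u,v in pts: cv2.circle(im,(int((u-x0+.5)*k),int((v-y0+.5)*k)),2,(0,255,0),-1)
    cv2.imwrite(f"pics/{name}.png",im)
E
python3 - <<'E'
from h import *
shot("top","t1",(190,155,390,255),4)
shot("scene","s1",(160,170,400,280),3.3)
for t,z in(("flake1",.073),("tray_grip",.054),("stand",.07),("panel_mid",.07),("scraper",.072),("rest",.008)):
  for n in("top","scene"):
    for d in r.recognise(t,n)[:6]:
        if d["p"]>.2: print(t,n,np.round(d["xy"],1),round(d["p"],2),np.round(back(n,d["xy"],z)[0],4))
print(r.get_state()["time_s"])
E
```

```text
flake1 top [257.9 216.3] 0.59 [ 0.5047 -0.0316  0.073 ]
flake1 top [231.7 186.7] 0.54 [0.5955 0.0516 0.073 ]
flake1 top [259.7 200.5] 0.52 [ 0.5539 -0.036   0.073 ]
flake1 top [233.6 222.1] 0.43 [0.4855 0.0423 0.073 ]
flake1 scene [314.7 233. ] 0.64 [ 0.5928 -0.0176  0.073 ]
flake1 scene [299.1 199.2] 0.44 [ 0.4857 -0.0518  0.073 ]
flake1 scene [343.7 229.4] 0.41 [0.5837 0.0565 0.073 ]
flake1 scene [193.8 219.9] 0.36 [ 0.5461 -0.3258  0.073 ]
tray_grip top [273.2 197.7] 0.82 [ 0.5666 -0.0773  0.054 ]
tray_grip top [230.8 184.7] 0.44 [0.6054 0.0567 0.054 ]
tray_grip top [422.4 197.5] 0.29 [ 0.576  -0.5459  0.054 ]
tray_grip scene [289.1 232. ] 0.58 [ 0.5763 -0.0812  0.054 ]
stand top [237.3 199.8] 0.61 [0.5552 0.0334 0.07  ]
stand scene [328.7 227.2] 0.81 [0.5743 0.0196 0.07  ]
panel_mid scene [329.7 225.6] 0.86 [0.5694 0.0226 0.07  ]
scraper top [357.8 218.8] 0.76 [ 0.5028 -0.3385  0.072 ]
scraper scene [188.1 213.4] 0.82 [ 0.5246 -0.3428  0.072 ]
rest top [352.5 227.1] 0.57 [ 0.4832 -0.3338  0.008 ]
rest scene [196.4 218.1] 0.66 [ 0.496  -0.3343  0.008 ]
0.8
```

View pics/t1.png

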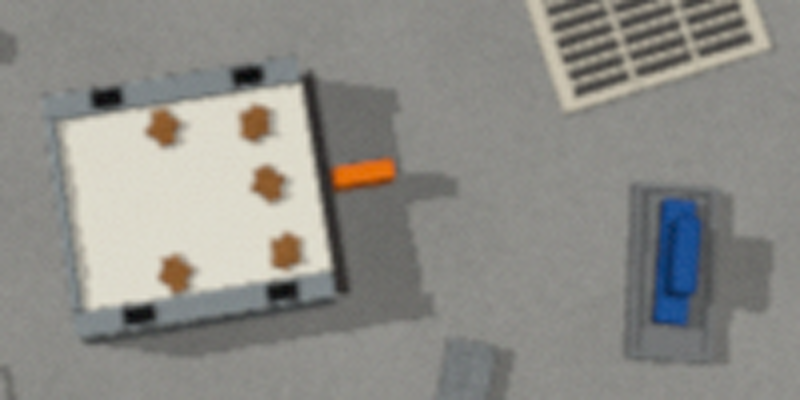

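View pics/s1.png

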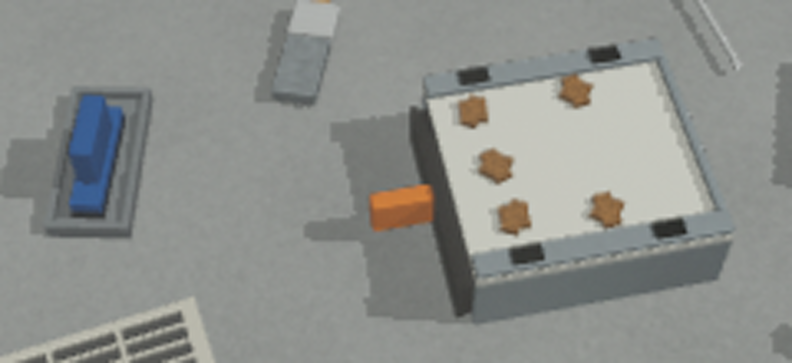

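```bash
cat > fit.py <<'E'
from h import *
from scipy.optimize import least_squares
T=lambda a:(np.array(a)+.0)/4+[190,155]-.375
Sc=lambda a:np.array(a)/3.3+[160,170]-.35
L=np.array([[.075,-.1,.07],[-.075,-.1,.07],[.095,-.1,.078],[.095,.1,.078],[-.095,.1,.078]])
t=T([[303,83],[333,270],[299,57],[42,97],[80,325]])
L2=np.array([[.075,-.1,.07],[-.075,-.1,.07],[-.075,.092,.074],[.095,.1,.078],[-.095,.1,.078]])
s=Sc([[476,249],[430,98],[660,60],[730,222],[662,40]])
f=lambda q:np.r_[(proj("top",sx(q,L))-t).ravel(),(proj("scene",sx(q,L2))-s).ravel()]
o=least_squares(f,[.56,.02,0.1],loss="soft_l1");print(o.x,np.round(o.fun,1) if 0 else np.round(f(o.x).reshape(-1,2),1))
S=o.x
pts=sx(S,[[a,b,.07] for a in(-.075,.075) for b in(-.1,.092)]+[[a,b,0] for a in(-.095,.095) for b in(-.1,.1)]+[[0,-.1-.0,.054],[0,-.15,.054]])
shot("top","t2",(190,155,390,255),4,proj("top",pts))
shot("scene","s2",(160,170,400,280),3.3,proj("scene",pts))
E
python3 fit.py
```

```text
[0.54165137 0.03449142 0.17188133] [[-0.2  0.4]
 [-0.3  1. ]
 [-0.2  0.1]
 [ 0.  -0.3]
 [-1.3  3.5]
 [-1.8  2.5]
 [-0.3  0.4]
 [-0.7  0.1]
 [ 2.   2.4]
 [-0.4 -0.8]]
```

View pics/t2.png

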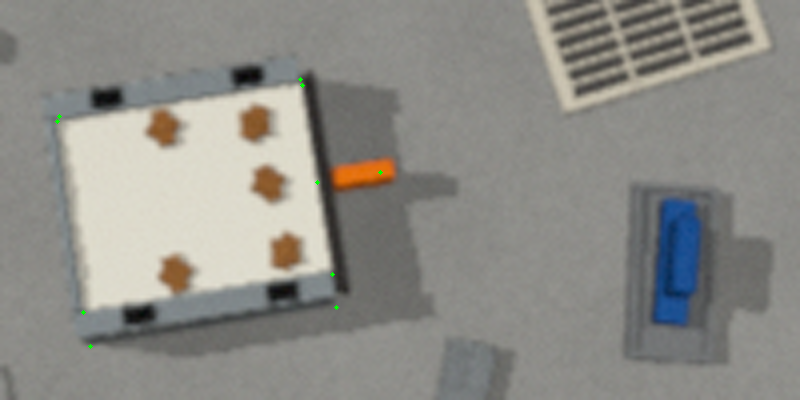

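View pics/s2.png

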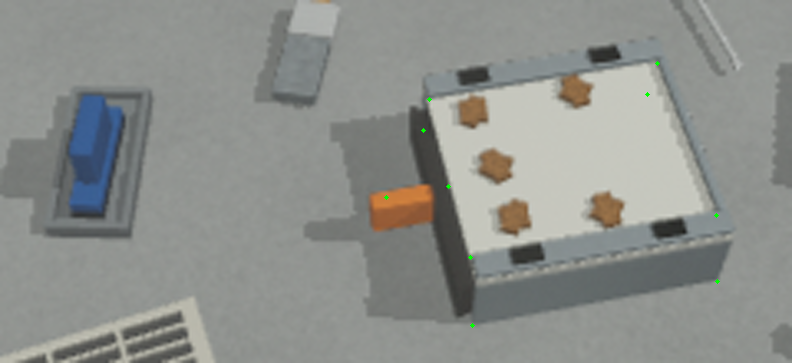

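```bash
cat > m.py <<'E'
from h import *
T=lambda a:np.array(a)/4+[190,155]-.375
Sc=lambda a:np.array(a)/3.3+[160,170]-.35
S=np.array([.5417,.0345,.1719])
for nm,n,u,z in [("rest","top",T([[632,185],[715,188],[712,362],[627,358]]),.016),("rest","scene",Sc([[75,88],[150,90],[130,235],[47,233]]),.016),
  ("grip top","top",T([[673,217],[699,219],[694,296],[668,295]]),.072),("grip top","scene",Sc([[84,96],[107,97],[92,158],[71,157]]),.072),
  ("pull","top",T([[333,169],[393,159],[396,182],[335,190]]),.054),("pull","scene",Sc([[370,194],[430,185],[432,198],[371,206]]),.054)]:
    w=back(n,u,z); print(nm,n,np.round(w[:,:2],4).tolist(),"c",np.round(w[:,:2].mean(0),4), "stand",np.round(inv(S,w.mean(0)),4))
for n in("top","scene"):
    im=r.capture(n); hsv=cv2.cvtColor(im,cv2.COLOR_RGB2HSV)
    m=cv2.inRange(hsv,(5,100,60),(18,220,200)); q=[]
    k,lab,st,c=cv2.connectedComponentsWithStats(m)
    for i in range(1,k):
        if st[i,4]>15:
            w=inv(S,back(n,c[i],.076))[0]
            if abs(w[0])<.09 and abs(w[1])<.11: print("flake",n,np.round(w,3),st[i,4])
E
python3 m.py
```

```text
rest top [[0.567, -0.3171], [0.5658, -0.3841], [0.4257, -0.3801], [0.4277, -0.3125]] c [ 0.4966 -0.3485] stand [[-0.11   -0.3696]]
rest scene [[0.4254, -0.3795], [0.429, -0.3146], [0.5745, -0.3186], [0.5712, -0.3853]] c [ 0.5    -0.3495] stand [[-0.1067 -0.3712]]
grip top top [[0.5336, -0.339], [0.5324, -0.3591], [0.4727, -0.3546], [0.4732, -0.3347]] c [ 0.503  -0.3469] stand [[-0.1034 -0.3691]]
grip top scene [[0.4766, -0.3559], [0.478, -0.3372], [0.5376, -0.3429], [0.5363, -0.3595]] c [ 0.5072 -0.3489] stand [[-0.0996 -0.3718]]
pull top [[0.5692, -0.0762], [0.578, -0.1231], [0.5598, -0.1257], [0.5526, -0.0781]] c [ 0.5649 -0.1008] stand [[-0.0003 -0.1373]]
pull scene [[0.5644, -0.1257], [0.557, -0.0784], [0.5692, -0.0772], [0.5756, -0.125]] c [ 0.5666 -0.1016] stand [[ 0.0012 -0.1383]]
flake top [0.057 0.012] 40
flake top [ 0.049 -0.059] 40
flake top [ 0.001 -0.062] 41
flake top [-0.053 -0.068] 43
flake top [-0.057  0.018] 43
flake scene [-0.057  0.017] 54
flake scene [-0.052 -0.069] 50
flake scene [ 0.002 -0.063] 60
flake scene [0.058 0.011] 63
flake scene [ 0.051 -0.06 ] 63
```

```bash
python3 -m inch '0 0 0 0 0 -.1248 1;0 0 0 0 0 -.1248 1;0 0 0 0 0 -.1248 1;0 0 0 0 0 -.1248 1;0 0 0 0 0 -.1248 1;0 0 0 0 0 -.1248 1;0 0 0 0 0 -.1248 1;0 0 0 0 0 -.1248 1;0 0 0 0 0 -.1248 1;0 0 0 0 0 -.1248 1;0 0 0 0 0 -.1248 1;0 0 0 0 0 -.1248 1;0 0 0 0 0 0 1' 
cat > go.py <<'E'
import sys
from h import *
from scipy.spatial.transform import Rotation as Ro
# go.py x y z yaw -> tool-frame delta
s=r.get_state();R=Ro.from_euler("xyz",s["eef_rot"],degrees=True)
x,y,z,yaw=map(float,sys.argv[1:5])
d=R.inv().apply(np.array([x,y,z])-s["tcp_pos"]);Rt=Ro.from_euler("xyz",[180,0,yaw],degrees=True)
print("pos",np.round(s["tcp_pos"],4),"rot",np.round(s["eef_rot"],2),"F",np.round(s["contact_force"],1),"w",round(s["gripper_width"],4),"t",round(s["time_s"],2))
print("shift",np.round(d,4),"rotvec",np.round((R.inv()*Rt).as_rotvec(),4))
E
python3 go.py .5674 -.1133 .15 -80.15
```

```text
time_s: 2.08
tcp_pos: [0.1642, -0.6547, 0.2025]
eef_rot: [-180.0, 0.0, -79.8]
contact_force: [1.4, 0.3, -0.1]
gripper_width: 0.0874
pos [ 0.1642 -0.6547  0.2025] rot [-180.      0.    -79.77] F [ 1.4  0.3 -0.1] w 0.0874 t 2.08
shift [-0.4612 -0.4929  0.0525] rotvec [-0.      0.      0.0066]
```

```bash
python3 -m inch '0 0 0 0 0 .0066 1;-.0243 -.0259 .0028 0 0 0 1;-.0243 -.0259 .0028 0 0 0 1;-.0243 -.0259 .0028 0 0 0 1;-.0243 -.0259 .0028 0 0 0 1;-.0243 -.0259 .0028 0 0 0 1;-.0243 -.0259 .0028 0 0 0 1;-.0243 -.0259 .0028 0 0 0 1;-.0243 -.0259 .0028 0 0 0 1;-.0243 -.0259 .0028 0 0 0 1;-.0243 -.0259 .0028 0 0 0 1;-.0243 -.0259 .0028 0 0 0 1;-.0243 -.0259 .0028 0 0 0 1;-.0243 -.0259 .0028 0 0 0 1;-.0243 -.0259 .0028 0 0 0 1;-.0243 -.0259 .0028 0 0 0 1;-.0243 -.0259 .0028 0 0 0 1;-.0243 -.0259 .0028 0 0 0 1;-.0243 -.0259 .0028 0 0 0 1;-.0243 -.0259 .0028 0 0 0 1'
python3 go.py .5674 -.1133 .15 -80.15
```

```text
time_s: 3.75
tcp_pos: [0.5742, -0.1164, 0.1494]
eef_rot: [-180.0, -0.0, -80.8]
contact_force: [0.6, -1.4, -0.6]
gripper_width: 0.0879
pos [ 0.5742 -0.1164  0.1494] rot [-1.7997e+02 -1.0000e-02 -8.0780e+01] F [ 0.6 -1.4 -0.6] w 0.0879 t 3.75
shift [-0.0041  0.0062 -0.0006] rotvec [-0.0006 -0.0001 -0.011 ]
```

```bash
python3 -m inch '0 0 0 0 0 0 1;0 0 0 0 0 0 1;0 0 0 0 0 0 1' >/dev/null
python3 go.py .5674 -.1133 .15 -80.15
```

```text
pos [ 0.573  -0.1179  0.1491] rot [179.96   0.   -80.62] F [-0.2 -0.1  0.4] w 0.0871 t 4.0
shift [-0.0054  0.0048 -0.0009] rotvec [ 0.0006  0.     -0.0081]
```

```bash
python3 -m inch '-.005 .0048 .02 0 0 -.008 1;0 0 .025 0 0 0 1;0 0 .025 0 0 0 1;0 0 .025 0 0 0 1;0 0 .015 0 0 0 1;0 0 .011 0 0 0 1;0 0 0 0 0 0 1;0 0 0 0 0 0 1'
python3 go.py .5674 -.1133 .028 -80.15
python3 - <<'E'
from h import *
shot("scene","s3",(200,150,400,280),4);shot("top","t3",(190,130,390,260),4)
E
```

```text
time_s: 4.67
tcp_pos: [0.5676, -0.1146, 0.0286]
eef_rot: [180.0, -0.0, -80.1]
contact_force: [0.5, 0.0, 0.7]
gripper_width: 0.0877
pos [ 0.5676 -0.1146  0.0286] rot [ 1.7998e+02 -1.0000e-02 -8.0120e+01] F [0.5 0.  0.7] w 0.0877 t 4.67
shift [-0.0013 -0.0001  0.0006] rotvec [ 0.0003 -0.0002  0.0006]
```

View pics/s3.png

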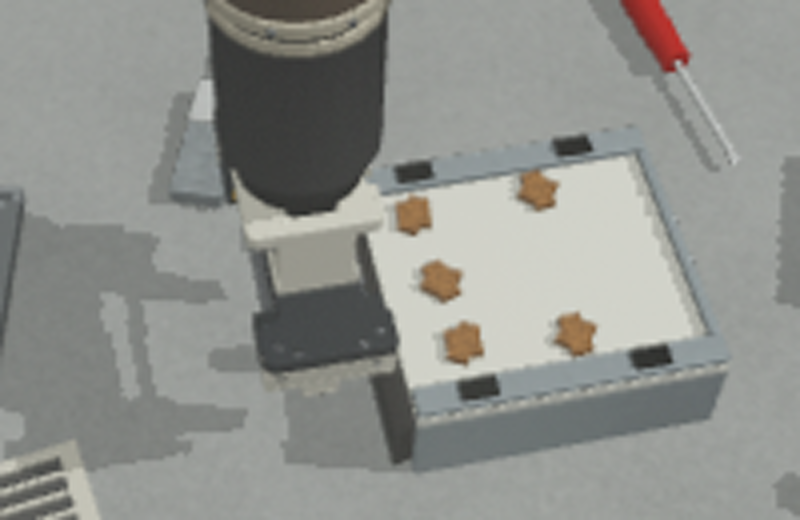

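View pics/t3.png

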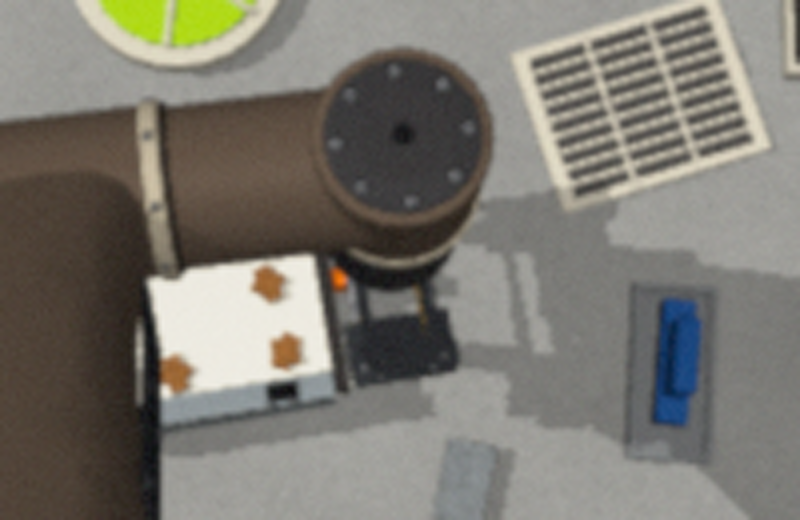

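```bash
python3 -m inch '0 0 0 0 0 0 0;0 0 0 0 0 0 0;0 0 0 0 0 0 0;0 0 0 0 0 0 0;0 0 0 0 0 0 0;0 0 0 0 0 0 0;0 0 0 0 0 0 0;0 0 0 0 0 0 0' 25
python3 go.py .5674 -.1133 .028 -80.15
```

```text
time_s: 5.43
tcp_pos: [0.5677, -0.1139, 0.0282]
eef_rot: [180.0, 0.0, -80.0]
contact_force: [-0.7, -0.8, -0.0]
gripper_width: 0.0398
pos [ 0.5677 -0.1139  0.0282] rot [180.     0.   -80.03] F [-0.7 -0.8 -0. ] w 0.0398 t 5.43
shift [-0.0006  0.0002  0.0002] rotvec [0.0001 0.     0.0021]
```

Fingers still closing (about 72 mm/s).

```bash
python3 -m inch '0 0 0 0 0 0 0;0 0 0 0 0 0 0;0 0 0 0 0 0 0;0 0 0 0 0 0 0;0 0 0 0 0 0 0'
python3 -m inch '.005 0 0 0 0 0 0;.01 0 0 0 0 0 0;.01 0 0 0 0 0 0;.012 0 0 0 0 0 0;.012 0 0 0 0 0 0;.012 0 0 0 0 0 0;.012 0 0 0 0 0 0;.012 0 0 0 0 0 0;.012 0 0 0 0 0 0;.01 0 0 0 0 0 0;.005 0 0 0 0 0 0;0.003 0 0 0 0 0 0;0 0 0 0 0 0 0;0 0 0 0 0 0 0'
python3 go.py .5674 -.1133 .028 -80.15
```

```text
time_s: 5.85
tcp_pos: [0.5702, -0.1135, 0.0285]
eef_rot: [-179.8, -0.0, -80.0]
contact_force: [6.3, 0.4, -5.0]
gripper_width: 0.0145
time_s: 7.02
tcp_pos: [0.5899, -0.2222, 0.028]
eef_rot: [-179.7, 0.2, -80.0]
contact_force: [4.1, 25.7, 1.7]
gripper_width: 0.0147
pos [ 0.5899 -0.2222  0.028 ] rot [-179.74    0.25  -80.02] F [ 4.1 25.7  1.7] w 0.0147 t 7.02
shift [-0.1111  0.0033  0.0005] rotvec [-0.0046  0.0043  0.0023]
```

```bash
python3 -m inch '-.002 0 0 0 0 0 0;0 0 0 0 0 0 .6;0 0 0 0 0 0 .6;0 0 0 0 0 0 .6;0 0 0 0 0 0 .6;0 0 0 0 0 0 .6;0 0 -.03 0 0 0 1;0 0 -.035 0 0 0 1;0 0 -.035 0 0 0 1;.02 .01 -.03 0 0 0 1;.02 .01 0 0 0 0 1;.02 .01 0 0 0 0 1'
python3 - <<'E'
from h import *
shot("scene","s4",(150,150,400,290),3.2)
E
python3 go.py .505 -.348 .18 175.7
```

```text
time_s: 8.02
tcp_pos: [0.5691, -0.2906, 0.1613]
eef_rot: [-179.7, -0.1, -80.0]
contact_force: [-0.0, -0.6, -0.3]
gripper_width: 0.0823
pos [ 0.5669 -0.2935  0.1597] rot [-1.7992e+02 -7.0000e-02 -8.0120e+01] F [ 0.1 -2.3  0.2] w 0.0851 t 8.07
shift [ 0.0431  0.0703 -0.0204] rotvec [-2.1000e-03  3.0000e-04  1.8184e+00]
```

View pics/s4.png

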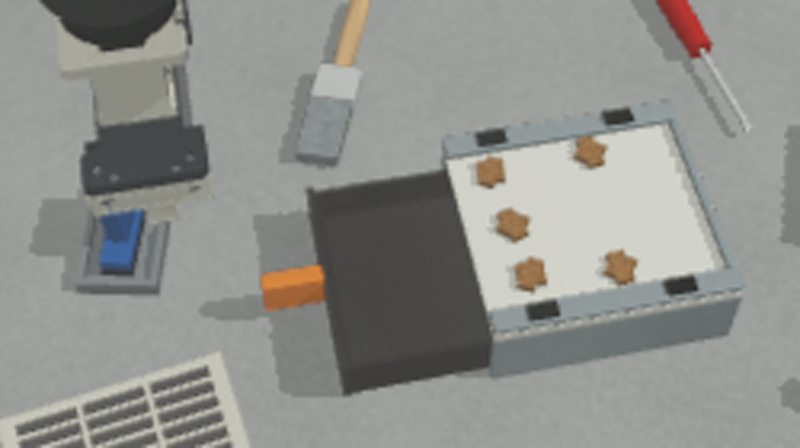

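```bash
python3 -m inch '0 0 0 0 0 .1212 1;0 0 0 0 0 .1212 1;0 0 0 0 0 .1212 1;0 0 0 0 0 .1212 1;0 0 0 0 0 .1212 1;0 0 0 0 0 .1212 1;0 0 0 0 0 .1212 1;0 0 0 0 0 .1212 1;0 0 0 0 0 .1212 1;0 0 0 0 0 .1212 1;0 0 0 0 0 .1212 1;0 0 0 0 0 .1212 1;0 0 0 0 0 .1212 1;0 0 0 0 0 .1212 1;0 0 0 0 0 .1212 1;0 0 0 0 0 0 1;0 0 0 0 0 0 1'
python3 go.py .505 -.348 .12 175.7
python3 - <<'E'
from h import *
S=np.array([.5417,.0345,.1719])
u=np.array([[322,268],[323,278],[262,276],[263,288]])/3.2+[150,150]-.35
print(inv(S,back("scene",u,.054)))
E
```

```text
time_s: 9.48
tcp_pos: [0.5678, -0.2897, 0.1581]
eef_rot: [180.0, -0.0, 176.0]
contact_force: [-1.2, 0.7, -0.1]
gripper_width: 0.0878
pos [ 0.5678 -0.2897  0.1581] rot [ 1.8000e+02 -3.0000e-02  1.7599e+02] F [-1.2  0.7 -0.1] w 0.0878 t 9.48
shift [ 0.0585 -0.0626  0.0381] rotvec [ 0.     -0.0005  0.0051]
[[-0.00078035 -0.21862866]
 [ 0.00869405 -0.21927025]
 [-0.00257387 -0.26683008]
 [ 0.00871878 -0.26746046]]
```

```bash
python3 - <<'E'
from h import *
shot("top","t5",(200,140,400,260),4);shot("scene","s5",(200,180,400,280),4)
E
```

```text
(no output)
```

View pics/t5.png

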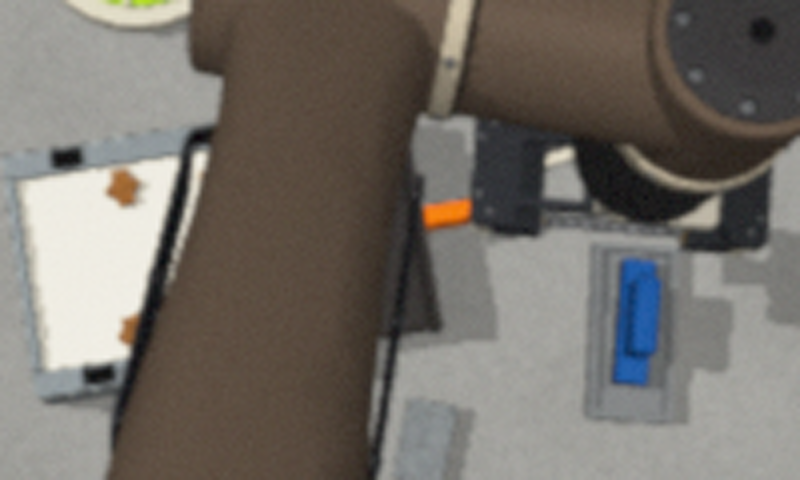

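View pics/s5.png

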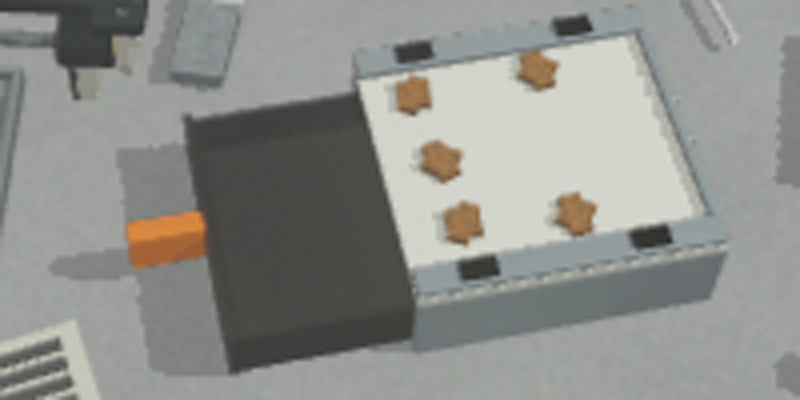

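```bash
cat > trav.py <<'E'
from h import *
S=np.array([.5417,.0345,.1719])
def c(im):
    hsv=cv2.cvtColor(im,cv2.COLOR_BGR2HSV);m=cv2.inRange(hsv,(5,215,120),(18,255,255))
    k,l,st,ce=cv2.connectedComponentsWithStats(m);i=1+np.argmax(st[1:,4]);return ce[i],st[i]
a=c(cv2.imread("pics/scene0.png"));b=c(r.capture("scene")[:,:,::-1].copy());print(a,b)
A=inv(S,back("scene",a[0],.045))[0];B=inv(S,back("scene",b[0],.045))[0];print(A,B,"travel",A[1]-B[1])
E
python3 trav.py
```

```text
Traceback (most recent call last):
  File "trav.py", line 6, in <module>
    a=c(cv2.imread("pics/scene0.png"));b=c(r.capture("scene")[:,:,::-1].copy());print(a,b)
  File "trav.py", line 5, in c
    k,l,st,ce=cv2.connectedComponentsWithStats(m);i=1+np.argmax(st[1:,4]);return ce[i],st[i]
                                                      ~~~~~~~~~^^^^^^^^^^
ValueError: attempt to get argmax of an empty sequence
```

```bash
sed -i 's/(5,215,120)/(5,170,190)/' trav.py; python3 trav.py
```

```text
(array([280.953125, 229.640625]), array([273, 226,  17,   7,  64], dtype=int32)) (array([241.24324324, 236.51351351]), array([232, 233,  19,   7,  74], dtype=int32))
[-0.0024973  -0.13800259] [-0.00161992 -0.24258794] travel 0.1045853503285146
```

```bash
python3 -m inch '.0117 -.0125 0 0 0 0.0051 1;.0117 -.0125 0 0 0 0 1;.0117 -.0125 0 0 0 0 1;.0117 -.0125 0 0 0 0 1;.0117 -.0125 .01 0 0 0 1;0 0 .015 0 0 0 1;0 0 .013 0 0 0 1;0 0 0 0 0 0 1;0 0 0 0 0 0 1;0 0 0 0 0 0 1'
python3 go.py .505 -.348 .039 175.7
python3 - <<'E'
from h import *
shot("scene","s6",(150,150,290,250),5)
E
```

```text
time_s: 10.47
tcp_pos: [0.5048, -0.3479, 0.1207]
eef_rot: [-180.0, 0.0, 175.5]
contact_force: [0.1, 0.9, 0.3]
gripper_width: 0.0878
pos [ 0.5048 -0.3479  0.1207] rot [-1.7998e+02  2.0000e-02  1.7551e+02] F [0.1 0.9 0.3] w 0.0878 t 10.47
shift [-0.0001 -0.      0.0817] rotvec [-0.0004  0.0003 -0.0034]
```

View pics/s6.png

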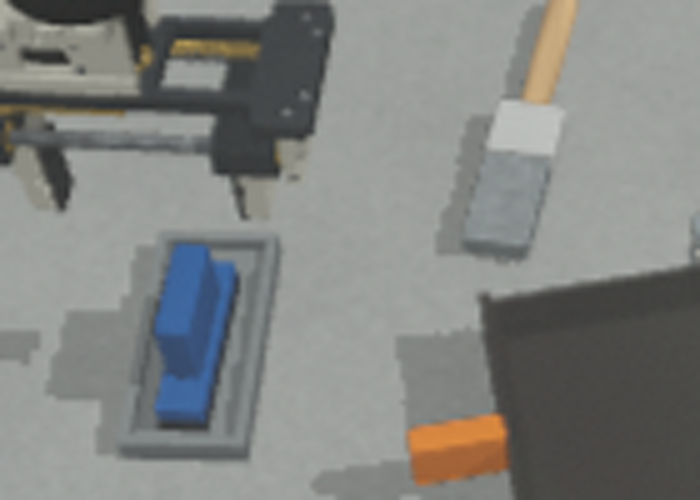

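```bash
python3 -m inch '0 0 .02 0 0 -.003 1;0 0 .02 0 0 0 1;0 0 .02 0 0 0 1;0 0 .014 0 0 0 1;0 0 .007 0 0 0 1;0 0 0 0 0 0 .1;0 0 0 0 0 0 .1;0 0 0 0 0 0 .1;0 0 0 0 0 0 .1;0 0 0 0 0 0 .1;0 0 0 0 0 0 .1;0 0 0 0 0 0 .1;0 0 0 0 0 0 .1;0 0 0 0 0 0 .1;0 0 0 0 0 0 .1;0 0 0 0 0 0 0;0 0 0 0 0 0 0;0 0 0 0 0 0 0' 40
python3 go.py .505 -.348 .11 175.7
```

```text
time_s: 12.02
tcp_pos: [0.505, -0.3473, 0.0393]
eef_rot: [-180.0, 0.0, 175.7]
contact_force: [0.8, -0.3, 1.0]
gripper_width: 0.0196
pos [ 0.505  -0.3473  0.0393] rot [-180.      0.    175.69] F [ 0.8 -0.3  1. ] w 0.0196 t 12.02
shift [-0.0001 -0.0007 -0.0707] rotvec [-0.      0.     -0.0002]
```

```bash
python3 -m inch '0 0 -.01 0 0 0 0;0 0 -.02 0 0 0 0;0 0 -.03 0 0 0 0;0 0 -.03 0 0 0 0;0 0 -.03 0 0 0 0;0 0 0 0 0 -.0823 0;0 0 0 0 0 -.0823 0;0 0 0 0 0 -.0823 0;0 0 0 0 0 0 0;0 0 0 0 0 0 0'
python3 go.py .5522 .0972 .15 -170.15
```

```text
time_s: 12.85
tcp_pos: [0.5048, -0.3472, 0.1596]
eef_rot: [180.0, -0.0, -170.3]
contact_force: [-0.4, 0.2, -1.5]
gripper_width: 0.0194
pos [ 0.5048 -0.3472  0.1596] rot [ 179.99   -0.   -170.32] F [-0.4  0.2 -1.5] w 0.0194 t 12.85
shift [-0.1215  0.4301  0.0096] rotvec [ 0.0001 -0.     -0.0029]
```

```bash
python3 -m inch '-.005 .0173 0 0 0 -.003 0;-.0081 .0287 0 0 0 0 0;-.0081 .0287 0 0 0 0 0;-.0081 .0287 0 0 0 0 0;-.0081 .0287 0 0 0 0 0;-.0081 .0287 0 0 0 0 0;-.0081 .0287 0 0 0 0 0;-.0081 .0287 0 0 0 0 0;-.0081 .0287 0 0 0 0 0;-.0081 .0287 0 0 0 0 0;-.0081 .0287 0 0 0 0 0;-.0081 .0287 0 0 0 0 0;-.0081 .0287 0 0 0 0 0;-.0081 .0287 0 0 0 0 0;-.0081 .0287 0 0 0 0 0;-.0031 .0111 0 0 0 0 0;0 0 0 0 0 0 0;0 0 0 0 0 0 0;0 0 0 0 0 0 0'
python3 go.py .5522 .0972 .103 -170.15
python3 - <<'E'
from h import *
shot("scene","s7",(200,130,400,280),4)
E
```

```text
time_s: 14.43
tcp_pos: [0.5496, 0.0968, 0.1591]
eef_rot: [-180.0, -0.0, -170.1]
contact_force: [0.0, 0.8, -1.4]
gripper_width: 0.0195
pos [0.5496 0.0968 0.1591] rot [-1.7998e+02 -4.0000e-02 -1.7007e+02] F [ 0.   0.8 -1.4] w 0.0195 t 14.43
shift [-0.0027 -0.      0.0561] rotvec [-0.0003 -0.0007  0.0014]
```

View pics/s7.png

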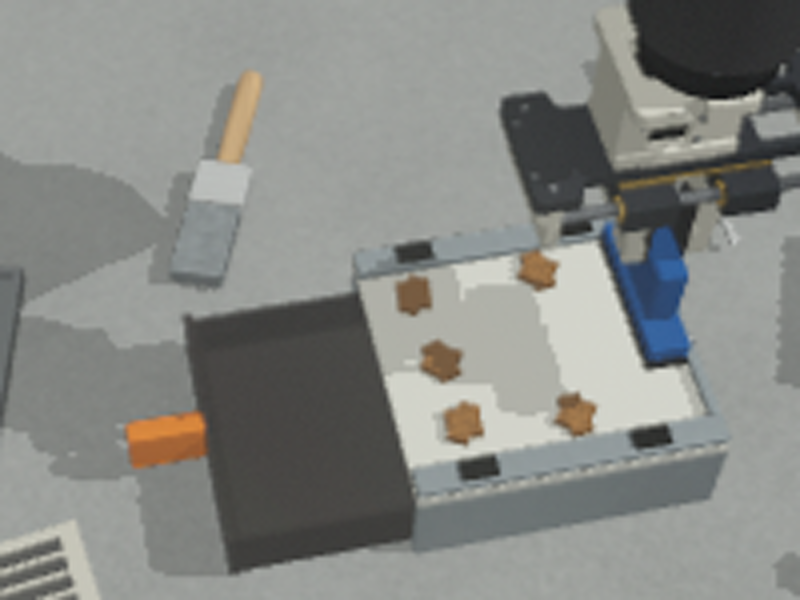

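```bash
python3 -m inch '-.0027 0 .015 0 0 .001 0;0 0 .02 0 0 0 0;0 0 .013 0 0 0 0;0 0 .006 0 0 0 0;0 0 0 0 0 0 0;0 0 0 0 0 0 0'
python3 go.py .5522 .0972 .103 -170.15
python3 -m inch '0 0 .001 0 0 0 0;0 0 0.001 0 0 0 0;0 0 0 0 0 0 0'
python3 - <<'E'
from h import *
shot("scene","s8",(250,150,400,270),5)
E
```

```text
time_s: 14.98
tcp_pos: [0.5528, 0.0973, 0.1057]
eef_rot: [-180.0, 0.0, -170.1]
contact_force: [-0.0, -0.4, -1.1]
gripper_width: 0.0192
pos [0.5528 0.0973 0.1057] rot [-179.98    0.   -170.1 ] F [-0.  -0.4 -1.1] w 0.0192 t 14.98
shift [0.0006 0.     0.0027] rotvec [-0.0004  0.0001  0.0008]
time_s: 15.23
tcp_pos: [0.5529, 0.0981, 0.1038]
eef_rot: [180.0, 0.1, -170.1]
contact_force: [-0.1, -0.5, -1.6]
gripper_width: 0.0194
```

View pics/s8.png

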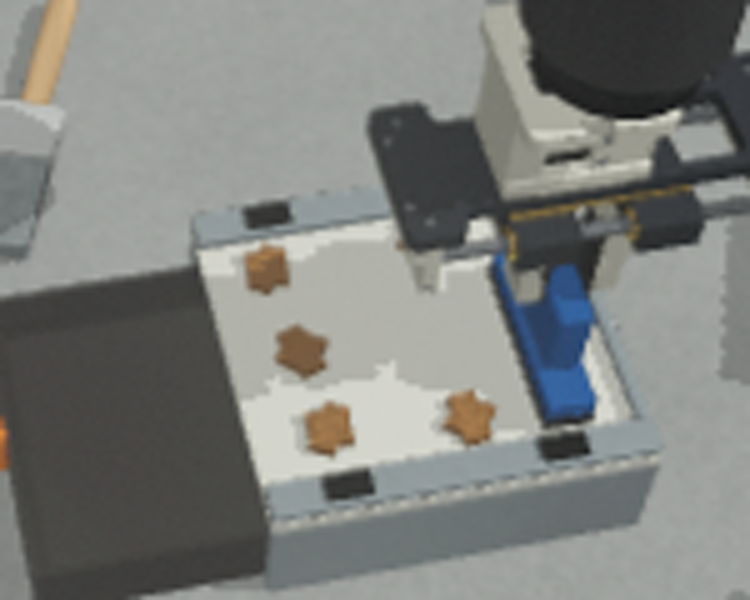

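```bash
python3 -m inch '0 0 .001 0 0 0 0;0 0 0 0 0 0 0;0 0 0 0 0 0 0' | grep -E 'pos|force'
python3 -m inch '0 0 .001 0 0 0 0;0 0 0 0 0 0 0;0 0 0 0 0 0 0'| grep -E 'pos|force'
```

```text
tcp_pos: [0.5526, 0.098, 0.1023]
contact_force: [0.7, 0.6, -1.4]
tcp_pos: [0.5526, 0.098, 0.1013]
contact_force: [-0.4, -0.3, -1.3]
```

```bash
python3 -m inch '0 -.004 0 0 0 0 0;0 -.008 0 0 0 0 0;0 -.008 0 0 0 0 0;0 -.008 0 0 0 0 0;0 -.008 0 0 0 0 0;0 -.008 0 0 0 0 0;0 -.008 0 0 0 0 0;0 -.008 0 0 0 0 0;0 -.008 0 0 0 0 0;0 -.008 0 0 0 0 0;0 -.008 0 0 0 0 0;0 -.008 0 0 0 0 0;0 0 0 0 0 0 0'
python3 - <<'E'
from h import *
shot("scene","s9",(230,150,400,280),4.5)
E
```

```text
time_s: 16.87
tcp_pos: [0.5687, 0.006, 0.1012]
eef_rot: [-180.0, -0.0, -170.1]
contact_force: [-0.6, 0.4, -1.4]
gripper_width: 0.0194
```

View pics/s9.png

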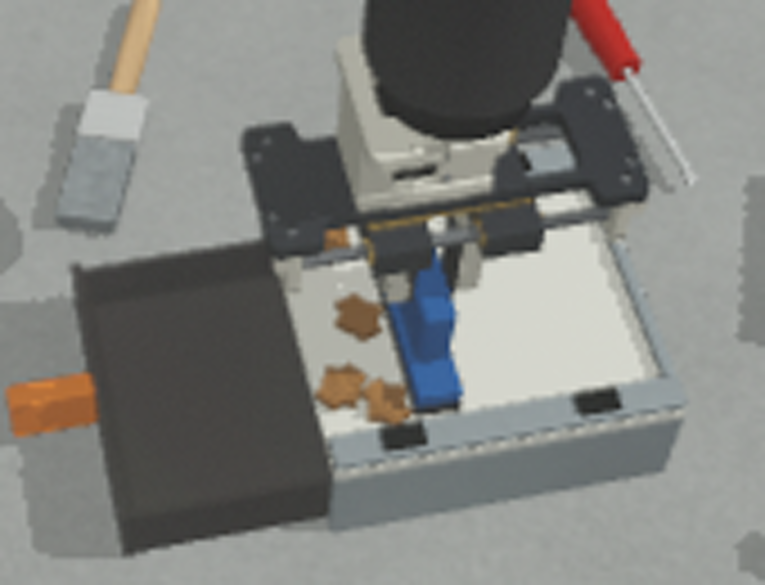

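```bash
python3 -m inch '0 -.006 0 0 0 0 0;0 -.006 0 0 0 0 0;0 -.006 0 0 0 0 0;0 -.006 0 0 0 0 0;0 -.006 0 0 0 0 0;0 -.006 0 0 0 0 0;0 -.006 0 0 0 0 0;0 -.006 0 0 0 0 0;0 -.006 0 0 0 0 0;0 -.006 0 0 0 0 0;0 -.006 0 0 0 0 0;0 -.006 0 0 0 0 0;0 -.006 0 0 0 0 0;0 0 0 0 0 0 0;0 0 0 0 0 0 0'
python3 - <<'E'
from h import *
shot("scene","s10",(230,150,400,280),4.5)
E
```

```text
time_s: 18.17
tcp_pos: [0.582, -0.0699, 0.1012]
eef_rot: [-180.0, -0.0, -170.1]
contact_force: [0.3, 0.6, -0.4]
gripper_width: 0.0191
```

View pics/s10.png

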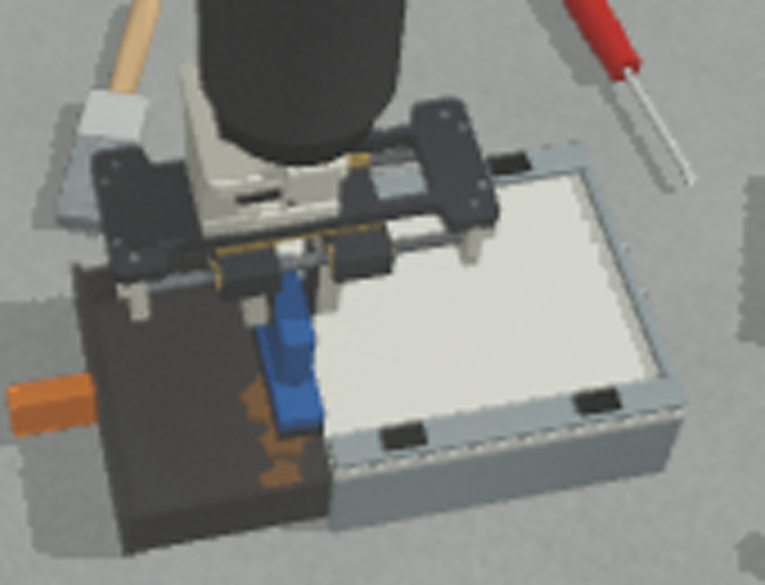

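```bash
python3 -m inch '0 0 -.015 0 0 0 0;0 0 -.025 0 0 0 0;.003 .015 -.01 0 0 0 0;.007 .026 0 0 0 0 0;.007 .026 0 0 0 0 0;.007 .026 0 0 0 0 0;.007 .026 0 0 0 0 0;.007 .026 0 0 0 0 0;.004 .020 0 0 0 0 0;0 .006 0 0 0 0 0;0 0 0 0 0 0 0;0 0 0 0 0 0 0'
python3 go.py .5107 .09 .1013 -170.15
python3 - <<'E'
from h import *
shot("scene","s11",(230,150,400,280),4.5)
E
```

```text
time_s: 19.22
tcp_pos: [0.5111, 0.0919, 0.1514]
eef_rot: [180.0, 0.0, -170.0]
contact_force: [0.5, -0.3, -1.7]
gripper_width: 0.0193
pos [0.5111 0.0919 0.1514] rot [ 1.8000e+02  1.0000e-02 -1.6998e+02] F [ 0.5 -0.3 -1.7] w 0.0193 t 19.22
shift [ 0.0008 -0.0018  0.0501] rotvec [0.     0.0002 0.003 ]
```

View pics/s11.png

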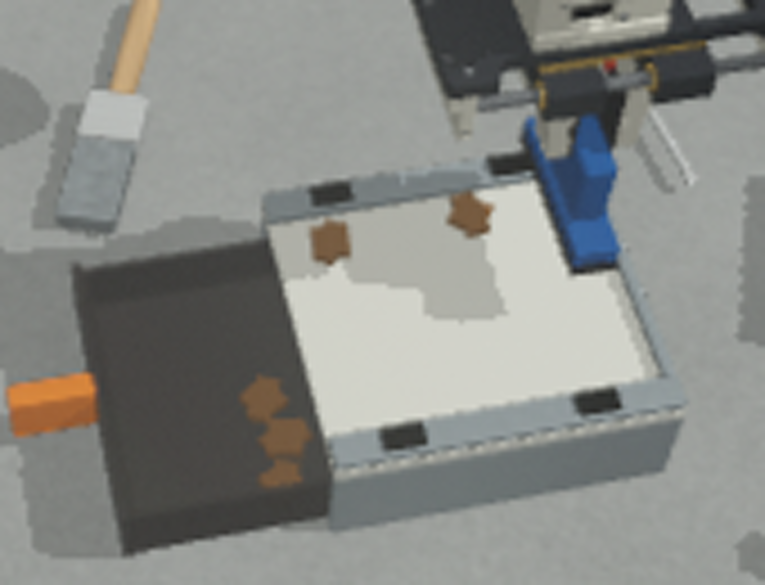

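```bash
python3 -m inch '.0005 0 .02 0 0 .003 0;0 0 .018 0 0 0 0;0 0 .008 0 0 0 0;0 0 .004 0 0 0 0;0 0 0 0 0 0 0;0 0 0 0 0 0 0'
python3 - <<'E'
from h import *
shot("scene","s12",(230,150,400,280),4.5)
E
```

```text
time_s: 19.77
tcp_pos: [0.5111, 0.091, 0.1016]
eef_rot: [-180.0, 0.0, -170.3]
contact_force: [0.1, -0.6, -0.4]
gripper_width: 0.0195
```

View pics/s12.png

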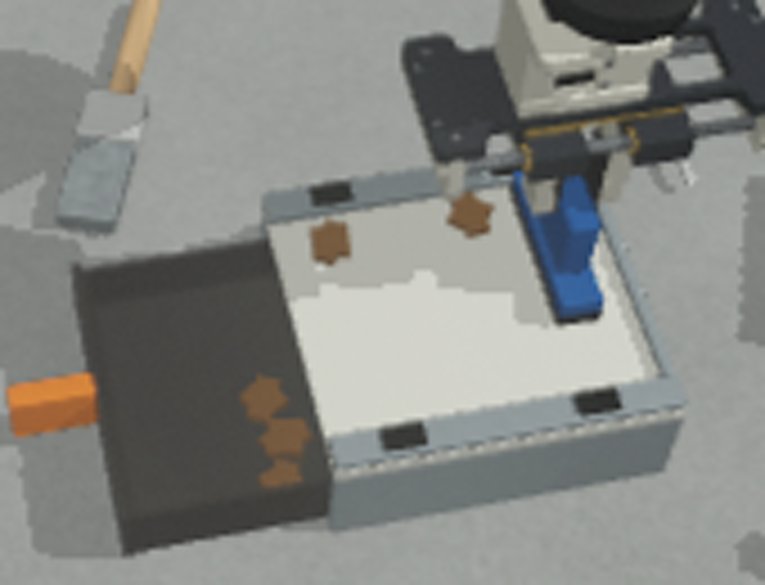

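```bash
python3 -m inch '0 -.004 0 0 0 0 0;0 -.008 0 0 0 0 0;0 -.008 0 0 0 0 0;0 -.008 0 0 0 0 0;0 -.008 0 0 0 0 0;0 -.008 0 0 0 0 0;0 -.008 0 0 0 0 0;0 -.008 0 0 0 0 0;0 -.008 0 0 0 0 0;0 -.008 0 0 0 0 0;0 -.008 0 0 0 0 0;0 -.008 0 0 0 0 0;0 0 0 0 0 0 0' | grep -E "pos|force"
python3 -m inch '0 -.006 0 0 0 0 0;0 -.006 0 0 0 0 0;0 -.006 0 0 0 0 0;0 -.006 0 0 0 0 0;0 -.006 0 0 0 0 0;0 -.006 0 0 0 0 0;0 -.006 0 0 0 0 0;0 -.006 0 0 0 0 0;0 -.006 0 0 0 0 0;0 -.006 0 0 0 0 0;0 -.006 0 0 0 0 0;0 -.006 0 0 0 0 0;0 -.006 0 0 0 0 0;0 0 0 0 0 0 0;0 0 0 0 0 0 0;0 0 -.015 0 0 0 0;0 0 -.025 0 0 0 0;0 0 -.015 0 0 0 0;0 0 0 0 0 0 0'
python3 - <<'E'
from h import *
shot("scene","s13",(200,150,400,280),4);shot("top","t13",(190,150,390,260),4)
E
```

```text
tcp_pos: [0.5263, -0.0004, 0.1012]
contact_force: [0.3, 0.3, -2.6]
time_s: 22.48
tcp_pos: [0.5416, -0.0756, 0.1598]
eef_rot: [-180.0, 0.3, -170.2]
contact_force: [0.9, 0.5, -1.6]
gripper_width: 0.0195
```

View pics/s13.png

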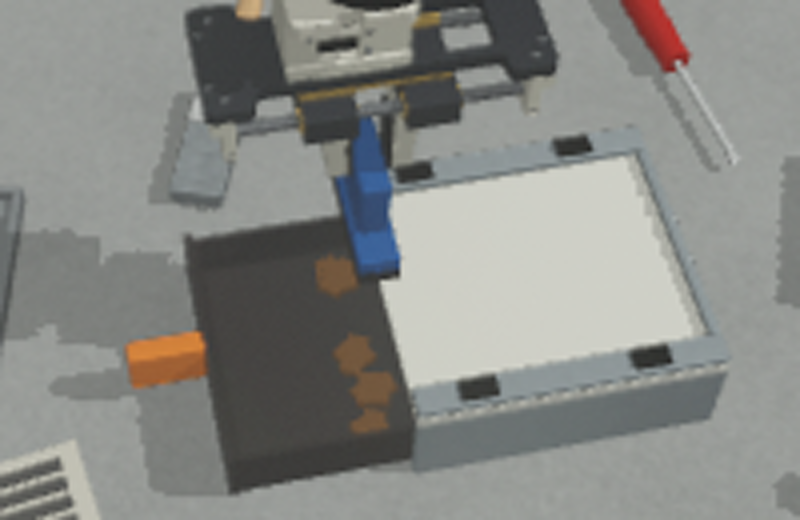

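View pics/t13.png

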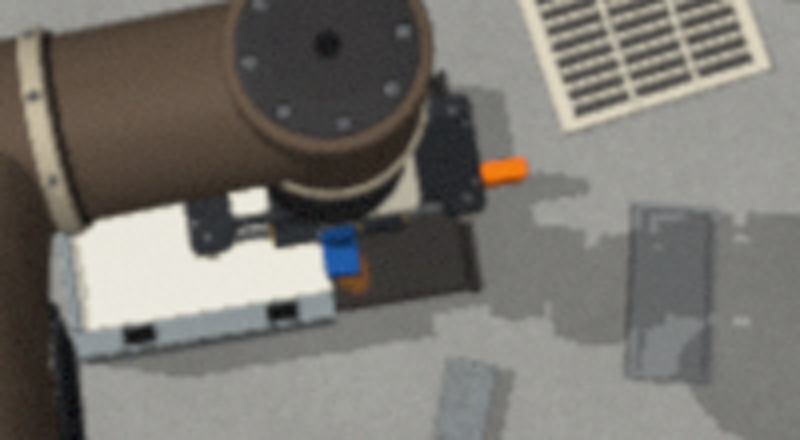

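```bash
python3 -m inch '0 0 0 0 0 .0687 0;0 0 0 0 0 .0687 0;0 0 0 0 0 .0687 0;0 0 0 0 0 0 0;0 0 0 0 0 0 0'|grep rot
python3 go.py .501 -.349 .16 178
```

```text
eef_rot: [-180.0, -0.1, 178.1]
pos [ 0.5388 -0.0758  0.1552] rot [-1.7999e+02 -1.0000e-01  1.7809e+02] F [ 0.4  0.8 -2.2] w 0.0194 t 23.0
shift [ 0.0287 -0.2743 -0.0047] rotvec [-0.0002 -0.0018  0.0016]
```

```bash
python3 -m inch '.0013 -.013 0 0 0 .0016 0;.0029 -.0274 0 0 0 0 0;.0029 -.0274 0 0 0 0 0;.0029 -.0274 0 0 0 0 0;.0029 -.0274 0 0 0 0 0;.0029 -.0274 0 0 0 0 0;.0029 -.0274 0 0 0 0 0;.0029 -.0274 0 0 0 0 0;.0029 -.0274 0 0 0 0 0;.0029 -.0274 0 0 0 0 0;.0013 -.0144 0 0 0 0 0;0 0 0 0 0 0 0;0 0 0 0 0 0 0'
python3 go.py .501 -.349 .06 178
python3 - <<'E'
from h import *
shot("scene","s14",(150,150,400,280),3.2)
E
```

```text
time_s: 24.08
tcp_pos: [0.4999, -0.3493, 0.1555]
eef_rot: [180.0, -0.1, 177.8]
contact_force: [-1.2, 0.2, -2.6]
gripper_width: 0.0201
pos [ 0.4999 -0.3493  0.1555] rot [ 1.7997e+02 -6.0000e-02  1.7782e+02] F [-1.2  0.2 -2.6] w 0.0201 t 24.08
shift [-0.0012  0.0003  0.0955] rotvec [ 0.0005 -0.001  -0.0032]
```

View pics/s14.png

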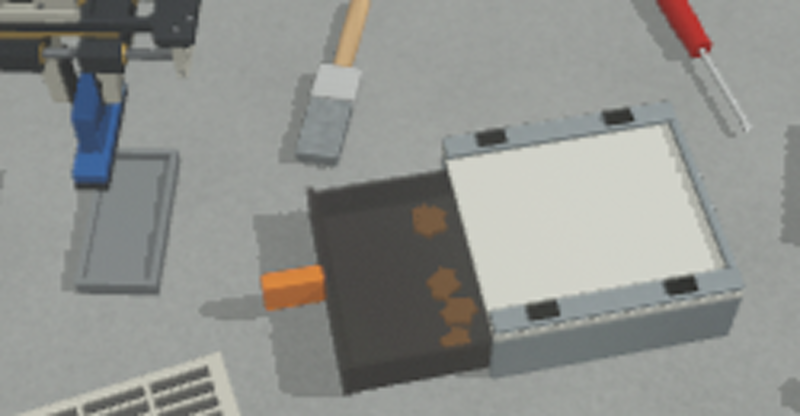

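```bash
python3 - <<'E'
from h import *
for n,b in(("scene",(220,185,320,275)),("top",(250,160,330,240))):
    im=r.capture(n)[:,:,::-1]
    x0,y0,x1,y1=b;im=cv2.resize(im[y0:y1,x0:x1],None,fx=6,fy=6,interpolation=cv2.INTER_CUBIC)
    im=np.clip(im.astype(float)*2,0,255).astype(np.uint8);cv2.imwrite(f"pics/e_{n}.png",im)
for n in ("scene","top"):
  for d in r.recognise("flake1",n): print(n,d)
E
```

```text
scene {'xy': [270.5, 236.0], 'p': 0.63}
scene {'xy': [293.1, 246.7], 'p': 0.52}
scene {'xy': [186.7, 296.9], 'p': 0.21}
```

View pics/e_scene.png

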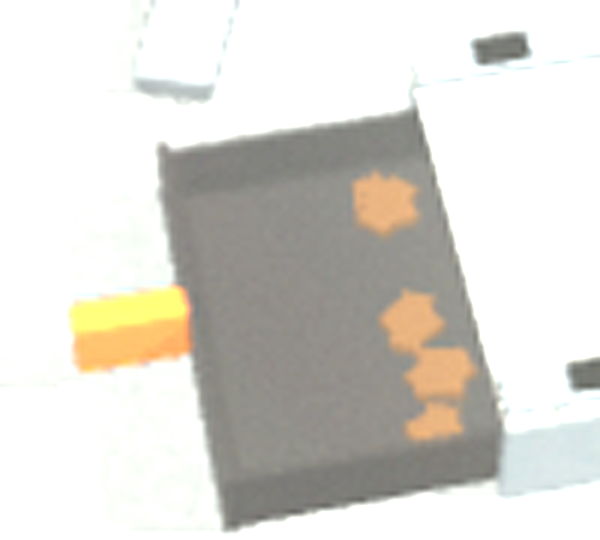

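View pics/e_top.png

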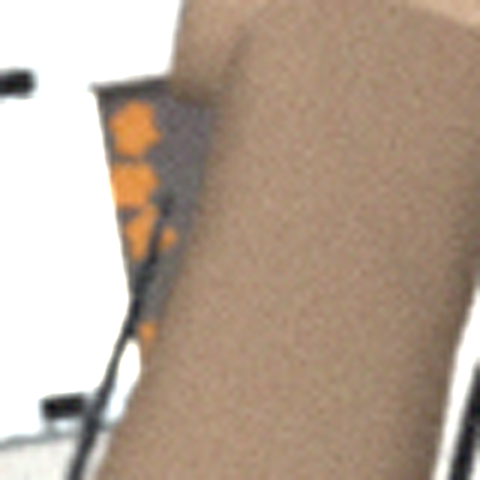

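```bash
python3 - <<'E'
import cv2,numpy as np
im=cv2.imread("pics/t13.png")[200:330,310:500];im=cv2.resize(im,None,fx=4,fy=4,interpolation=cv2.INTER_CUBIC)
cv2.imwrite("pics/e13.png",np.clip(im.astype(float)*2,0,255).astype(np.uint8))
E
```

```text
(no output)
```

View pics/e13.png

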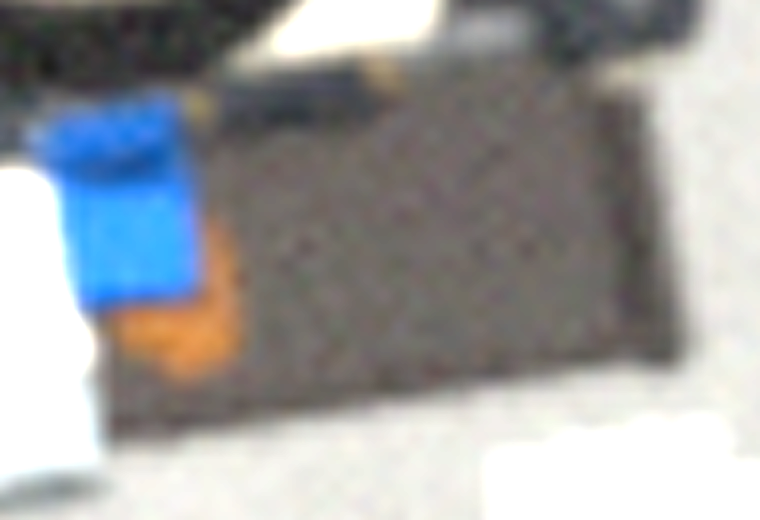

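```bash
python3 -m inch '.014 -.015 0 0 0 0 0;.021 -.0225 0 0 0 0 0;.021 -.0225 0 0 0 0 0;.021 -.0225 0 0 0 0 0;.021 -.0225 0 0 0 0 0;.021 -.0225 0 0 0 0 0;.021 -.0225 0 0 0 0 0;0 0 0 0 0 0 0;0 0 0 0 0 0 0'
python3 - <<'E'
from h import *
b=(210,150,340,250)
im=r.capture("top")[:,:,::-1]
x0,y0,x1,y1=b;im=cv2.resize(im[y0:y1,x0:x1],None,fx=6,fy=6,interpolation=cv2.INTER_CUBIC)
im=np.clip(im.astype(float)*1.7,0,255).astype(np.uint8);cv2.imwrite(f"pics/e_top2.png",im)
E
python3 go.py .501 -.349 .06 178
```

```text
time_s: 25.08
tcp_pos: [0.3543, -0.4938, 0.1563]
eef_rot: [-180.0, 0.0, 177.8]
contact_force: [-0.7, -0.2, -1.4]
gripper_width: 0.0196
pos [ 0.3551 -0.4933  0.1564] rot [-1.8000e+02  2.0000e-02  1.7785e+02] F [ 0.6 -0.8 -0.7] w 0.0195 t 25.13
shift [-0.1404  0.1496  0.0964] rotvec [-0.      0.0003 -0.0026]
```

View pics/e_top2.png

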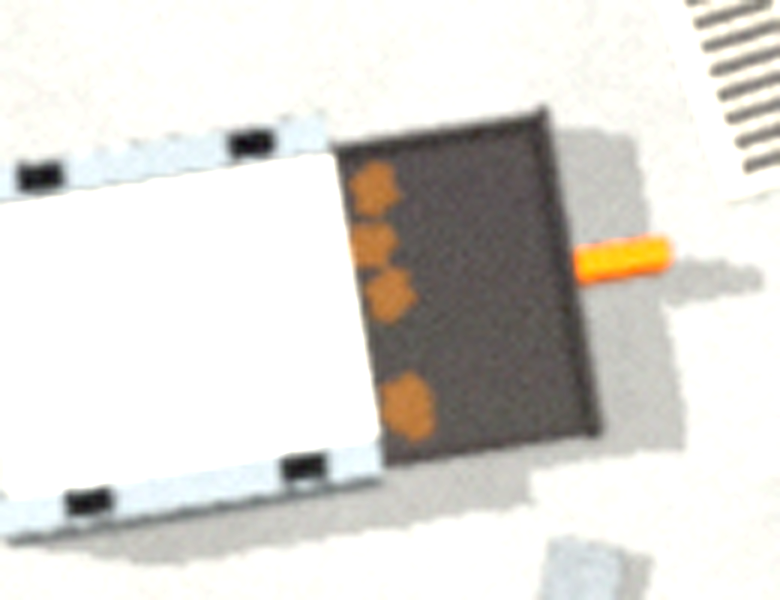

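```bash
python3 -m inch '-.014 .015 0 0 0 -.0026 0;-.0211 .0224 0 0 0 0 0;-.0211 .0224 0 0 0 0 0;-.0211 .0224 0 0 0 0 0;-.0211 .0224 0 0 0 0 0;-.0211 .0224 0 0 0 0 0;-.0209 .0226 0 0 0 0 0;0 0 .015 0 0 0 0;0 0 .025 0 0 0 0;0 0 .025 0 0 0 0;0 0 .02 0 0 0 0;0 0 .01 0 0 0 0;0 0 0 0 0 0 0;0 0 0 0 0 0 0'
python3 go.py .501 -.349 .041 178
python3 - <<'E'
from h import *
shot("scene","s15",(150,150,290,250),5)
E
```

```text
time_s: 26.3
tcp_pos: [0.5012, -0.3482, 0.0616]
eef_rot: [-180.0, -0.0, 178.1]
contact_force: [0.6, -0.0, -1.0]
gripper_width: 0.0194
pos [ 0.5012 -0.3482  0.0616] rot [-1.7999e+02 -2.0000e-02  1.7811e+02] F [ 0.6 -0.  -1. ] w 0.0194 t 26.3
shift [ 0.0002 -0.0008  0.0206] rotvec [-0.0002 -0.0004  0.0019]
```

View pics/s15.png

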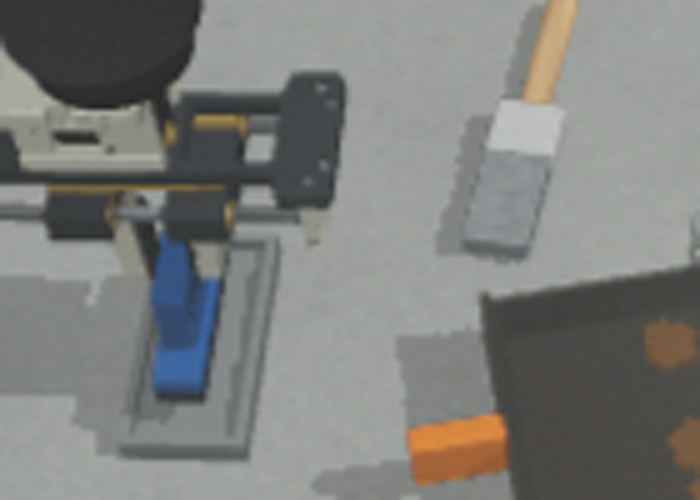

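```bash
python3 -m inch '0 0 .01 0 0 0 0;0 0 .008 0 0 0 0;0 0 .003 0 0 0 0;0 0 .0007 0 0 0 0;0 0 0 0 0 0 0;0 0 0 0 0 0 0'
python3 -m inch '0 0 0 0 0 0 .2;0 0 0 0 0 0 .4;0 0 0 0 0 0 .7;0 0 0 0 0 0 .7;0 0 0 0 0 0 .7;0 0 0 0 0 0 .7;0 0 0 0 0 0 .7;0 0 0 0 0 0 .7;0 0 0 0 0 0 .7;0 0 -.02 0 0 0 .9;0 0 -.03 0 0 0 .9;0 0 -.03 0 0 0 1;0 0 -.03 0 0 0 1;0 0 0 0 0 0 1'
python3 - <<'E'
from h import *
shot("scene","s16",(150,150,290,250),5)
E
python3 go.py .583 -.2 .15 -80.15
```

```text
time_s: 26.85
tcp_pos: [0.5006, -0.3489, 0.0396]
eef_rot: [-180.0, 0.0, 178.0]
contact_force: [0.8, -0.5, -1.2]
gripper_width: 0.0196
time_s: 28.02
tcp_pos: [0.5038, -0.3506, 0.1564]
eef_rot: [-179.7, 0.5, 178.1]
contact_force: [0.4, -1.2, 0.9]
gripper_width: 0.086
pos [ 0.5027 -0.3497  0.1534] rot [-179.86    0.37  178.05] F [ 1.  -0.5 -0.2] w 0.0874 t 28.07
shift [-0.0751  0.1523  0.0035] rotvec [-0.0075  0.0024 -1.7767]
```

View pics/s16.png

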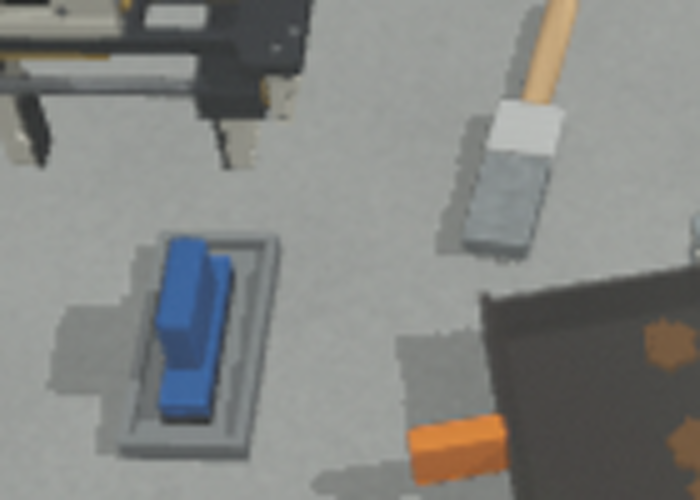

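```bash
python3 -m inch '0 0 0 0 0 -.1184 1;0 0 0 0 0 -.1184 1;0 0 0 0 0 -.1184 1;0 0 0 0 0 -.1184 1;0 0 0 0 0 -.1184 1;0 0 0 0 0 -.1184 1;0 0 0 0 0 -.1184 1;0 0 0 0 0 -.1184 1;0 0 0 0 0 -.1184 1;0 0 0 0 0 -.1184 1;0 0 0 0 0 -.1184 1;0 0 0 0 0 -.1184 1;0 0 0 0 0 -.1184 1;0 0 0 0 0 -.1184 1;0 0 0 0 0 -.1184 1;0 0 0 0 0 0 1;0 0 0 0 0 0 1'
python3 go.py .5875 -.22 .12 -80.15
```

```text
time_s: 29.48
tcp_pos: [0.5003, -0.3486, 0.1488]
eef_rot: [179.9, 0.0, -80.4]
contact_force: [-0.6, 0.4, -0.3]
gripper_width: 0.0878
pos [ 0.5003 -0.3486  0.1488] rot [ 1.7994e+02  4.0000e-02 -8.0440e+01] F [-0.6  0.4 -0.3] w 0.0878 t 29.48
shift [-0.1123 -0.1074  0.0287] rotvec [ 0.001   0.0006 -0.0051]
```

```bash
python3 -m inch '-.01 -.01 0 0 0 -.005 1;-.02 -.0195 0 0 0 0 1;-.02 -.0195 0 0 0 0 1;-.02 -.0195 .005 0 0 0 1;-.02 -.0195 .01 0 0 0 1;-.016 -.0135 .014 0 0 0 1;-.006 -.006 0 0 0 0 1;0 0 0 0 0 0 1;0 0 0 0 0 0 1;0 0 0 0 0 0 1'
python3 go.py .5875 -.22 .028 -80.15
python3 - <<'E'
from h import *
shot("scene","s17",(180,150,340,270),5)
E
```

```text
time_s: 30.32
tcp_pos: [0.587, -0.2202, 0.1211]
eef_rot: [-180.0, -0.0, -80.0]
contact_force: [-0.8, -1.1, 0.5]
gripper_width: 0.0878
pos [ 0.587  -0.2202  0.1211] rot [-1.7997e+02 -2.0000e-02 -8.0000e+01] F [-0.8 -1.1  0.5] w 0.0878 t 30.32
shift [-0.0001 -0.0005  0.0931] rotvec [-0.0005 -0.0003  0.0026]
```

View pics/s17.png

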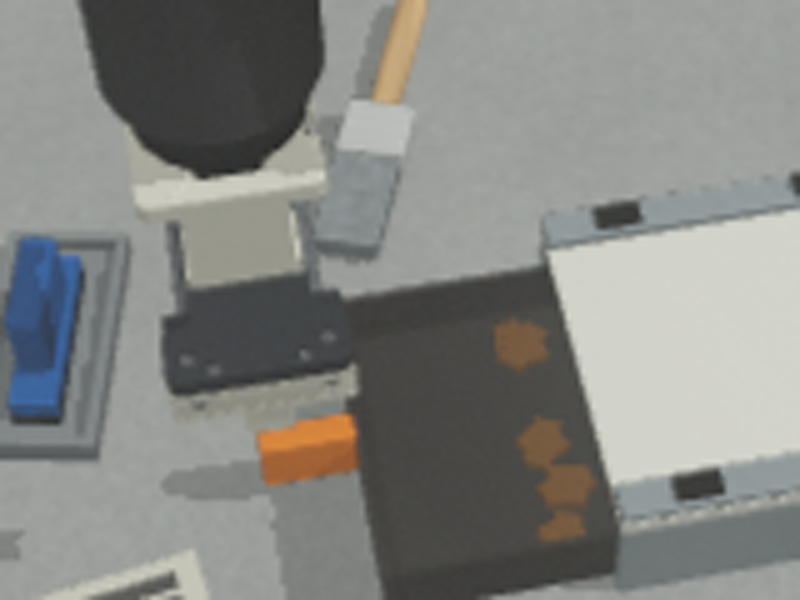

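Above the pull; fingers straddle it. Descend, grip, and push towards home.

```bash
python3 -m inch '0 0 .02 0 0 0 1;0 0 .025 0 0 0 1;0 0 .025 0 0 0 1;0 0 .015 0 0 0 1;0 0 .008 0 0 0 1;0 0 0 0 0 0 0;0 0 0 0 0 0 0;0 0 0 0 0 0 0;0 0 0 0 0 0 0;0 0 0 0 0 0 0;0 0 0 0 0 0 0;0 0 0 0 0 0 0;0 0 0 0 0 0 0;0 0 0 0 0 0 0;0 0 0 0 0 0 0;0 0 0 0 0 0 0;0 0 0 0 0 0 0;0 0 0 0 0 0 0;0 0 0 0 0 0 0' 25
python3 -m inch '-.004 0 0 0 0 0 0;-.008 0 0 0 0 0 0;-.01 0 0 0 0 0 0;-.01 0 0 0 0 0 0;-.01 0 0 0 0 0 0;-.01 0 0 0 0 0 0;-.01 0 0 0 0 0 0;-.01 0 0 0 0 0 0;-.01 0 0 0 0 0 0;-.008 0 0 0 0 0 0;-.005 0 0 0 0 0 0;0 0 0 0 0 0 0;0 0 0 0 0 0 0'
python3 trav.py
```

```text
time_s: 31.95
tcp_pos: [0.5895, -0.2193, 0.0277]
eef_rot: [-179.8, -0.0, -79.9]
contact_force: [6.3, 1.1, -4.0]
gripper_width: 0.0148
time_s: 33.03
tcp_pos: [0.5723, -0.1252, 0.0277]
eef_rot: [-179.8, -0.0, -79.9]
contact_force: [4.4, 1.9, -3.7]
gripper_width: 0.0153Traceback (most recent call last):
  File "trav.py", line 6, in <module>
    a=c(cv2.imread("pics/scene0.png"));b=c(r.capture("scene")[:,:,::-1].copy());print(a,b)
                                         ~^^^^^^^^^^^^^^^^^^^^^^^^^^^^^^^^^^^^^
  File "trav.py", line 5, in c
    k,l,st,ce=cv2.connectedComponentsWithStats(m);i=1+np.argmax(st[1:,4]);return ce[i],st[i]
                                                      ~~~~~~~~~^^^^^^^^^^
    return _wrapfunc(a, 'argmax', axis=axis, out=out, **kwds)
    return bound(*args, **kwds)
ValueError: attempt to get argmax of an empty sequence
```

```bash
python3 -m inch '-.004 0 0 0 0 0 0;-.004 0 0 0 0 0 0;-.002 0 0 0 0 0 0;0 0 0 0 0 0 0;0 0 0 0 0 0 0' | grep -E "pos|force"
python3 -m inch '-.003 0 0 0 0 0 0;-.002 0 0 0 0 0 0;0 0 0 0 0 0 0;0 0 0 0 0 0 0' | grep -E "pos|force"
python3 -m inch '-.003 0 0 0 0 0 0;0 0 0 0 0 0 0;0 0 0 0 0 0 0' | grep -E "pos|force"
```

```text
tcp_pos: [0.5705, -0.1156, 0.0277]
contact_force: [4.9, 2.6, -4.2]
tcp_pos: [0.5697, -0.1108, 0.0277]
contact_force: [4.9, 2.4, -4.3]
tcp_pos: [0.5691, -0.1079, 0.0277]
contact_force: [4.6, 2.0, -4.2]
```

```bash
for i in 1; do python3 -m inch '-.002 0 0 0 0 0 0;-.001 0 0 0 0 0 0;0 0 0 0 0 0 0;0 0 0 0 0 0 0' | grep -E "pos|force"
python3 -m inch '-.002 0 0 0 0 0 0;-.001 0 0 0 0 0 0;0 0 0 0 0 0 0;0 0 0 0 0 0 0' | grep -E "pos|force"; done
```

```text
tcp_pos: [0.5688, -0.106, 0.0278]
contact_force: [6.6, -5.1, -5.4]
tcp_pos: [0.5687, -0.1057, 0.0279]
contact_force: [11.7, -21.9, -9.8]
```

Hit the home stop. Relax, release, rise, retreat and check.

```bash
python3 -m inch '.002 0 0 0 0 0 0;.0007 0 0 0 0 0 0;0 0 0 0 0 0 .3;0 0 0 0 0 0 .6;0 0 0 0 0 0 .9;0 0 0 0 0 0 .9;0 0 0 0 0 0 .9;0 0 0 0 0 0 .9;0 0 0 0 0 0 .9;0 0 0 0 0 0 .9;0 0 -.015 0 0 0 .9;0 0 -.03 0 0 0 .9;0 0 -.035 0 0 0 1;0 0 -.035 0 0 0 1;.01 .02 -.02 0 0 0 1;.01 .03 0 0 0 0 1;.01 .03 0 0 0 0 1;.01 .03 0 0 0 0 1'
python3 -m inch '.02 .03 0 0 0 0 1;.02 .03 0 0 0 0 1;.02 .02 0 0 0 0 1;.025 .02 0 0 0 0 1;.025 .0 0 0 0 0 1;.025 0 0 0 0 0 1;.025 0 0 0 0 0 1;.025 0 0 0 0 0 1;.025 0 0 0 0 0 1;0 0 0 0 0 0 1;0 0 0 0 0 0 1;0 0 0 0 0 0 1'
python3 trav.py
python3 - <<'E'
from h import *
shot("scene","s18",(150,150,400,290),3.2);shot("top","t18",(190,130,390,260),4)
E
```

```text
time_s: 36.25
tcp_pos: [0.4642, -0.1641, 0.1629]
eef_rot: [-179.9, 0.0, -79.9]
contact_force: [-0.6, -0.9, -0.4]
gripper_width: 0.0876
time_s: 37.25
tcp_pos: [0.4031, -0.3877, 0.1622]
eef_rot: [180.0, 0.0, -80.0]
contact_force: [-0.4, 0.4, -0.3]
gripper_width: 0.0876
(array([280.953125, 229.640625]), array([273, 226,  17,   7,  64], dtype=int32)) (array([282.65306122, 229.40816327]), array([276, 227,  14,   6,  49], dtype=int32))
[-0.0024973  -0.13800259] [-0.00234756 -0.13351058] travel -0.004492015571231883
```

View pics/s18.png

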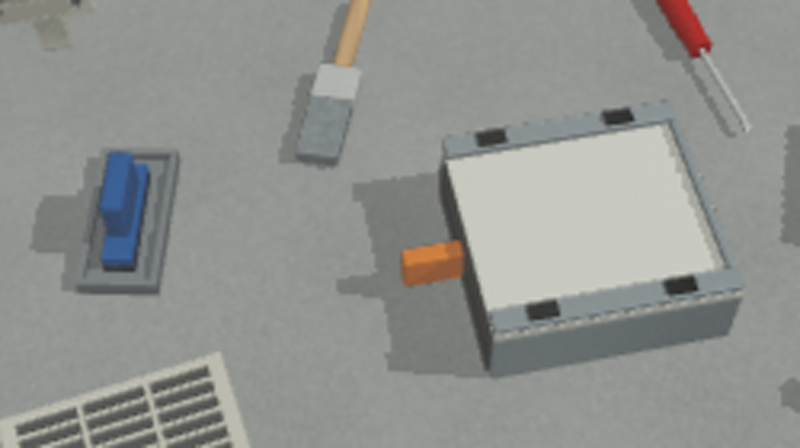

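View pics/t18.png

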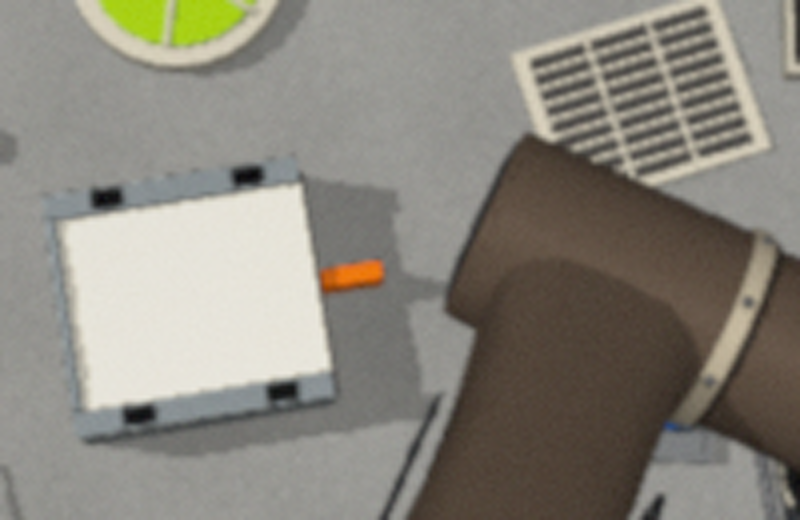

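```bash
python3 - <<'E'
from h import *
f=lambda a,z:back("scene",np.array(a)/3.2+[150,150]-.35,z).mean(0)
g=f([[108,151],[132,153],[123,213],[99,212]],.072);q=f([[106,150],[178,151],[159,293],[78,291]],.016)
print(g,q,g-q); s=r.get_state(); print(s["qd"],s["contact_force"],s["time_s"])
r.close_job()
E
```

```text
[ 0.50210518 -0.35134933  0.072     ] [ 0.50068197 -0.34873165  0.016     ] [ 0.0014232  -0.00261768  0.056     ]
[ 0.00905261 -0.04317417  0.17465198  0.01465771  0.0738478   0.14865888] [-0.35429886  0.50543817 -0.68990542] 37.4
the job is handed in; nothing more can be done
```

I finished the job and handed it in at 37.4 s. I pulled the tray out to its end stop and wiped the panel with the scraper in two lanes, hovering just above it. Then I set the scraper back in its rest and pushed the tray in to its home stop.

**Last checks**
- **Panel and bench:** no flakes were left on the white panel and none showed on the bench.
- **Scraper:** it lies flat in its rest, within about 3 mm of the centre, and the gripper is open and well clear of it.
- **Tray:** the push ended against the stop at about 22 N, and the pull now sits about 9 mm further in than at the start by eye in the top picture.
- **Other things:** nothing I could see had moved. The mug and the bottle were not in the last crops.

**Checks that disagreed**
- **Flake count:** only four patches showed in the tray. The one nearest the robot was clearly larger, so I took it for two flakes lying on each other, but I never saw the fifth one separately.
- **Tray travel:** images put the travel from the start at about 105 mm, not 115 mm. The end-stop force, the gripper's travel on the way back and the tray front now sitting nearly flush point to it having started about 10 mm open. The image centroid check showed only a 4.5 mm change in its end position against the start.

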